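# Pack the open joint and hold the worktop tile flush

## Task

Three tiles lie in a row on an oak strip, and of the two joints beside the middle tile one is too narrow for the loose wooden packer. Slide the packer, foot down, into the joint that is wide enough until it stands on the oak, not sticking out past the ends of the middle tile, and let go of it. Then press the middle tile, which sits proud on a springy bed, down flush with its neighbours using the fingers, and finish still holding it down; leave the kitchen things around where they are.

Things in the scene. Friction and masses are not known exactly. Their poses are not given: they have to be found in the camera images.
- board: Oak strip, 130 (x) x 300 (y) x 12 mm thick, fixed flat on the worktop, turned up to 0.3 rad. Origin: centre of its underside; its y axis runs along the row of tiles, its z is up. The middle tile is centred on it.
- middle_tile: White ceramic tile 100 x 100 x 16 mm over the centre of the oak strip, axes parallel to the strip's, origin at the centre of its underside. It cannot shift sideways or turn; it rides on a springy dark rubber bed, 7 mm proud (underside 19 mm, top 35 mm above the worktop). It gives at about 6 N and needs about 10 N to stay fully down, where it meets a stop with its top 28 mm above the worktop, level with its neighbours; released, it rises again.
- slim_tile: White ceramic tile 100 (x) x 58 (y) x 16 mm, fixed on the oak strip with its centre 100 mm from the middle tile's, on the +y or the -y side of it (varies). Origin: centre of its underside, 12 mm above the worktop; top at 28 mm. The joint between it and the middle tile is about 21 mm wide (20 to 22), 100 mm long, open at both ends, its floor being the oak 12 mm above the worktop.
- broad_tile: White ceramic tile 100 (x) x 84 (y) x 16 mm, fixed on the oak strip on the other side of the middle tile, its centre also 100 mm from the middle tile's; origin as for slim_tile. The joint between it and the middle tile is only about 8 mm wide.
- packer: Loose pale wooden packer, standing on its foot on the worktop, about 60 g. Lower part 64 (x) x 16 (y) x 26 mm high, the foot's long edges chamfered 2 mm; above its middle a grip tab 34 (x) x 16 (y) mm rising to 62 mm. Origin: centre of its underside; x along its length, y across its 16 mm thickness, z up.
- spice_jar_a: Spice jar, 44 mm across, 85 mm tall, cork cap; a bystander, to be left alone. Origin at the centre of its underside.
- spice_jar_b: Spice jar like the first; a bystander, to be left alone. Origin at the centre of its underside.
- spice_jar_c: Spice jar like the first; a bystander, to be left alone. Origin at the centre of its underside.
- mug: White mug, 80 mm across, 85 mm tall; a bystander, to be left alone. Origin at the centre of its underside.
- bowl: Blue bowl, 110 mm across, 45 mm tall; a bystander, to be left alone. Origin at the centre of its underside.
- pepper_mill: Dark wooden pepper mill, 52 mm across, 138 mm tall; a bystander, to be left alone. Origin at the centre of its underside.
- spatula: Black kitchen spatula lying on the worktop; a bystander, to be left alone. Origin near the middle of its length.
Not all that is in view belongs to the job. Of the things that look like the packer, take the one that is farthest to the robot's left at the start.

How it is judged (in metres and radians):
On the way:
1. the packer stands on the oak in the wide joint, within the middle tile's length, and the fingers have let go of it ((y of packer in the frame of board between 0.05 and 0.072 m or y of packer in the frame of board between -0.072 and -0.05 m) and x of packer in the frame of board between -0.02 and 0.02 m and z of packer in the frame of board below 0.0145 m and angle between packer's own z axis and vertical below 0.12 rad and angle between the x axis of packer and the x axis of board, either way round below 0.15 rad and contact force between the fingers and packer below 0.3 N and z of middle_tile in the frame of board above 0.0165 m), for 0.2 s.
At the end, for the whole second after the job is handed in: The packer stands upright on the oak (within 2.5 mm) in the wide joint, its centre within 20 mm of the middle of the joint's length, at rest and let go; the middle tile is pressed to within 2 mm of flush with its neighbours and is still held there by the fingers with more than 5 N ((y of packer in the frame of board between 0.05 and 0.072 m or y of packer in the frame of board between -0.072 and -0.05 m) and x of packer in the frame of board between -0.02 and 0.02 m and z of packer in the frame of board below 0.0145 m and angle between packer's own z axis and vertical below 0.12 rad and angle between the x axis of packer and the x axis of board, either way round below 0.15 rad and linear speed of packer below 0.02 m/s and contact force between the arm and packer below 0.5 N and z of middle_tile in the frame of board below 0.014 m and contact force between the fingers and middle_tile above 5 N); the arm keeps its last pose, push and grip.
It fails at once if a bystander (jar, mug, bowl, mill or spatula) is moved more than 30 mm (distance of any of spice_jar_a, spice_jar_b, spice_jar_c, mug, bowl, pepper_mill, spatula from where it was at the start of the episode above 0.03 m).
It also fails if it takes over 58 s, if anything falls off the work surface, if the arm or the gripper's body presses on something with over 40 N, if the wrist force passes 120 N, or if a joint passes its speed limit or range.

## Robot

A 6-joint arm with a two-finger parallel gripper is mounted at the origin on the work surface. World frame = base frame: x ahead of the robot, y to its left, z up, the work surface at z = 0. Lengths are in mm, angles in rad, forces in N, time in s.
With the tool pointing down it reaches from about 250 to 775 mm from the base axis. Payload 4 kg.
Tool frame: the origin (TCP) lies at the very end of the fingers, on their centre line; the grasp point (between the pads) lies 19 mm behind it (hold_point_z is the distance from the TCP to the grasp point, in mm); z points along the fingers, y is the line along which they close (so a half turn about z gives the same grasp; the last joint's range is limited). The gripper opens to 85 mm and grips with 20 to 120 N. Pads are 22 mm wide; open, the fingers measure 114 mm over their backs; the gripper's body (76 mm by 85 mm) begins 54 mm behind the grasp point. The pads swing forward as they close: fully open they stand 13 mm farther back than shut.
Start: joints at [1.076, 0.087, 1.371, -0, 1.684, -0.103], TCP at [210.029, 508.336, 231.341] pointing down, gripper open.
Joint ranges: [-3.1, 3.1], [-0.76, 2.03], [0.27, 2.55], [-1.08, 4.22], [0.17, 2.65], [-2.57, 2.57]. Speed limits (rad/s): [2.79, 2.79, 3.14, 3.14, 3.14, 3.14].

## Interface

Orientations are given as [roll, pitch, yaw] about the fixed x, y, z axes, in that order (R = Rz(yaw) Ry(pitch) Rx(roll)).
In Python, from workcell import * gives the robot as it stands. The module is installed in compiled form; this text tells all that it offers.
- The arm moves only by the shell command python3 -m crank 'ROWS' [OPENING]. ROWS is text: rows parted by semicolons, each of 6 numbers parted by spaces: the shift along the tool's x, y, z normalised to -1 to 1, where 1 is 1 m, then the turn, a rotation vector about the tool's x, y, z normalised to -1 to 1, where 1 is 90 degrees. In form: tx ty tz ax ay az; .... A call has 1 to 8 rows; each row is the pose to reach, as a shift and turn from the pose commanded when the call began, along the tool's axes at that moment; what a row does not reach only later rows make up. A row lasts 1/12 s, in which the tool goes at most 41.7 mm and 7.16 degrees, less where a joint would pass 70% of its speed; a pose out of reach is approached as far as the arm can. A call with a number of a shift or a turn outside -1 to 1 is refused whole. A call with a gripper value outside its range is refused whole. OPENING is the closure, from 0 (fully open) to 1 (shut), set as the call begins (- or left out, the last holds). The fingers move at their own pace and stop on an object; the grip force is fixed at half the most. Time passes only in rows, so rows that repeat a pose let the fingers close. It gives the time, the measured TCP pose, the force, the opening and the grip force at its end, in the units of the state.
- state(): the state, without advancing time (a new reading comes with each control period).
- read_camera(name): name is "scene" or "side" or "wrist"; returns (picture, depth): 480x640x3 uint8, red, green, blue; 480x640 float32, mm along the optical axis (not along the pixel's ray), 0 where there is no reading.
- camera_model(name): a dict with "camera_matrix" (3x3 intrinsics, pixels), "rvec" (rotation vector, rad) and "tvec" (3), from world to camera coordinates, as OpenCV has them. Camera axes: x right, y down, z forward; pixel columns grow to the right and rows downward; lengths in mm; the calibration is good to about 2 mm. A picture is of the moment at which its call begins: read the wrist's pose just before it. camera_model takes no time and is no camera call; for the wrist camera it gives the pose at the moment of the call.
- close_job(): hands the job in; it is judged then, once.
Trained networks look in the newest picture that a camera, given by its name, has taken for a name from the list of things; names that differ only in an ending like _2 or _b are one class to them, and where a whole thing is asked for, a point or a joint stands for the part that bears it (a point fixed in the world has none). Each returns a list of dicts, best first, with "conf" (0 to 1); they miss things now and then, are a little off and sometimes report something else, mostly with a low value. They report only what shows in the picture. A call takes as long as a camera call. They do not tell look-alikes from the thing itself.
- boxes_of(camera, thing): "extent" ([left, top, right, bottom] in pixels, round what is visible of it).
- trace(camera, thing): "region" (480x640 bool, what is visible of it) and "extent" ([left, top, right, bottom] in pixels, round what is visible of it).
The state is a dict: "time_s": time; "joint_positions": joint angles; "joint_velocities": joint speeds; "joint_torque": joint torques, N m; "tool_pos": TCP position; "tcp_rot": TCP orientation; "force": force on the tool from outside, world axes, zero at the start; "moment": the same for the moment, N m; "width": finger opening in mm; "gripper_force": force on a finger pad.
Only numpy, scipy, OpenCV 4.12 (cv2) and the standard library are available. Lean on these libraries where they do the work, as an engineer would, in place of code of your own. Each camera call takes 0.05 s, during which the arm holds its last target. There are 200 camera calls.

## Working session

There is one attempt and no reset: what is moved stays moved. The work goes in short steps, Python scripts to look and compute and a shell command to move; the robot and the scene stay as the last step left them, time stands still between calls to the robot, and variables do not carry over. Pictures are saved under pics/ and viewed, at most 10 in all, crops included, and the job is handed in when it is done.

```bash
mkdir -p pics
cat > h.py <<'E'
from workcell import *
import numpy as np, cv2
def cloud(cam,depth,mask=None):
    m=camera_model(cam); K=np.array(m["camera_matrix"]); R=cv2.Rodrigues(np.array(m["rvec"],float))[0]; t=np.array(m["tvec"],float).ravel()
    v,u=np.nonzero((depth>0)&(mask if mask is not None else True)); z=depth[v,u]
    p=np.stack([(u-K[0,2])*z/K[0,0],(v-K[1,2])*z/K[1,1],z],1)
    return (p-t)@R, u, v
def save(n,img): cv2.imwrite('pics/'+n+'.png',img[:,:,::-1])
E
python3 - <<'E'
from h import *
for c in ("scene","side"):
    im,d=read_camera(c); save(c+"0",im)
    for th in ("packer","middle_tile","slim_tile","broad_tile","board"):
        for r in trace(c,th):
            P,u,v=cloud(c,d,r["region"])
            print(c,th,round(r["conf"],2),np.round(r["extent"]),len(P),np.round(np.median(P,0)) if len(P) else '', np.round(np.percentile(P,[2,98],axis=0)).tolist() if len(P) else '')
print(state()["time_s"],state()["tcp_rot"])
E
```

```text
scene packer 0.77 [161. 251. 182. 291.] 442 [ 531. -358.   36.] [[505.0, -373.0, 3.0], [551.0, -340.0, 65.0]]
scene packer 0.72 [211. 253. 229. 286.] 395 [ 561. -260.   33.] [[522.0, -270.0, 1.0], [578.0, -248.0, 64.0]]
scene packer 0.61 [163. 324. 199. 369.] 1004 [ 758. -360.   27.] [[732.0, -389.0, 1.0], [772.0, -331.0, 63.0]]
scene middle_tile 0.83 [322. 233. 380. 265.] 1290 [589.  38.  35.] [[530.0, -10.0, 23.0], [629.0, 87.0, 38.0]]
scene middle_tile 0.19 [290. 244. 334. 278.] 1199 [587. -62.  28.] [[527.0, -102.0, 15.0], [625.0, -21.0, 31.0]]
scene slim_tile 0.59 [373. 231. 412. 263.] 715 [598. 136.  28.] [[540.0, 110.0, 16.0], [634.0, 166.0, 31.0]]
scene broad_tile 0.7 [286. 240. 334. 278.] 1271 [584. -62.  28.] [[520.0, -103.0, 12.0], [625.0, -18.0, 31.0]]
scene broad_tile 0.44 [210. 250. 227. 286.] 415 [ 561. -260.   30.] [[464.0, -272.0, 0.0], [578.0, -247.0, 64.0]]
scene board 0.64 [419. 181. 460. 203.] 766 [383. 381.  31.] [[349.0, 325.0, 8.0], [451.0, 424.0, 46.0]]
scene board 0.62 [370. 231. 412. 261.] 738 [593. 135.  28.] [[537.0, 110.0, 16.0], [634.0, 166.0, 31.0]]
sc
[... 546 characters left out ...]
packer 0.76 [322. 350. 361. 386.] 738 [ 524. -369.   27.] [[496.0, -385.0, 3.0], [551.0, -348.0, 63.0]]
side middle_tile 0.73 [310. 144. 340. 181.] 986 [618. 362.  54.] [[579.0, 346.0, 1.0], [681.0, 432.0, 85.0]]
side middle_tile 0.61 [304. 217. 350. 253.] 1160 [574.  28.  34.] [[526.0, -13.0, 22.0], [623.0, 87.0, 37.0]]
side slim_tile 0.75 [303. 208. 343. 222.] 585 [581. 132.  27.] [[532.0, 105.0, 18.0], [630.0, 167.0, 31.0]]
side broad_tile 0.75 [309. 249. 361. 280.] 1219 [570. -70.  27.] [[523.0, -104.0, 13.0], [619.0, -19.0, 31.0]]
side board 0.81 [295. 207. 364. 288.] 2282 [564.  14.  22.] [[508.0, -112.0, 2.0], [640.0, 167.0, 37.0]]
0.6 [ 3.14142790e+00 -1.21430097e-05  2.74983062e+00]
```

View pics/scene0.png

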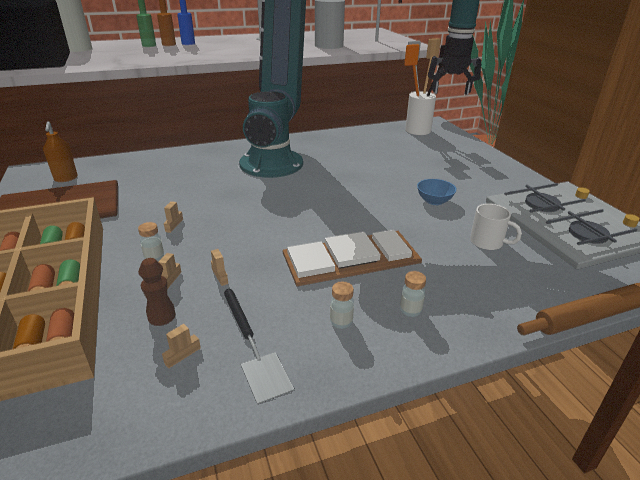

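View pics/side0.png

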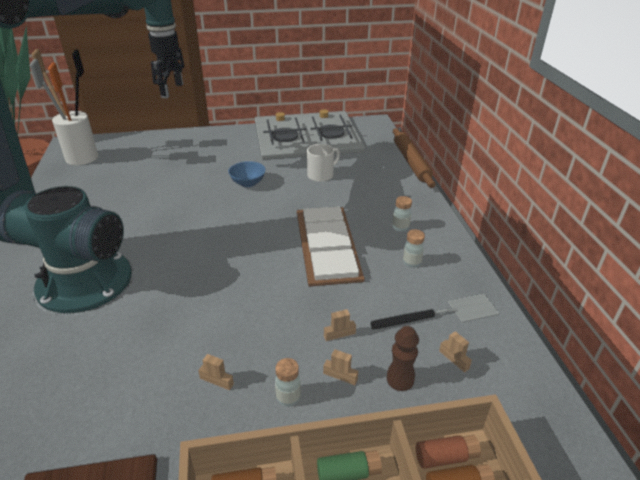

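Four look-alikes, scene pixels (172,215), (170,270), (219,266), (182,342); in the side view (216,372), (340,367), (339,326), (455,350). Their y values are about -342, -369, -262 and -367 mm. The robot's left is +y, so the one meant is scene (219,266) / side (339,326). The wide joint is the one by the slim tile on the +y side. Next I take a confirming crop and measure poses.

Run:
```python
from h import *
im,d=read_camera("side"); im2,d2=read_camera("scene")
save("crop",np.hstack([cv2.resize(im[290:400,300:400],(400,440),interpolation=cv2.INTER_CUBIC),cv2.resize(im2[235:335,180:280],(400,440),interpolation=cv2.INTER_CUBIC)]))
allP=[]
for c,dd in(("side",d),("scene",d2)):
    P,_,_=cloud(c,dd)
    q=P[(abs(P[:,0]-548)<55)&(abs(P[:,1]+262)<35)&(P[:,2]>6)&(P[:,2]<70)]
    allP.append(q)
    for nm,s in(("all",q),("tab",q[q[:,2]>58])):
        r=cv2.minAreaRect(s[:,:2].astype(np.float32)); print(c,nm,len(s),np.round(r[0]),np.round(r[1]),round(r[2],1))
    for lo,hi,y0,y1 in((32,39,-20,95),(25,31,100,175),(25,31,-110,-15)):
        s=P[(abs(P[:,0]-578)<70)&(P[:,1]>y0)&(P[:,1]<y1)&(P[:,2]>lo)&(P[:,2]<hi)]
        r=cv2.minAreaRect(s[:,:2].astype(np.float32)); print(c,len(s),np.round(r[0]),np.round(r[1]),round(r[2],1),np.round(s[:,2].mean(),1))
```

```text
side all 624 [ 545. -261.] [66. 22.] 6.4
side tab 123 [ 544. -261.] [35. 19.] 9.3
side 948 [576.  39.] [105. 100.] 87.4 34.6
side 471 [581. 139.] [ 66. 100.] 88.0 27.5
side 960 [572. -60.] [ 92. 100.] 87.5 27.6
scene all 371 [ 547. -260.] [67. 17.] 9.3
scene tab 91 [ 547. -260.] [36. 17.] 9.1
scene 1117 [578.  41.] [102. 104.] 87.1 35.5
scene 610 [584. 140.] [ 59. 103.] 86.7 28.4
scene 1006 [574. -60.] [ 85. 104.] 87.0 28.4
```

View pics/crop.png

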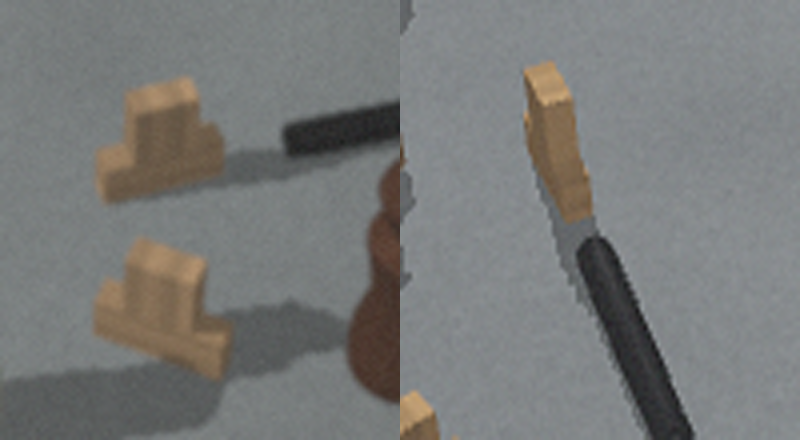

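The crop shows the left-most packer lying along x at about 9°, with the spatula handle just beyond its far end. It is clearly the one with the largest y.

```bash
cat >> h.py <<'E'
from scipy.spatial.transform import Rotation as Ro
def rel(x,y,z,yaw):
    s=state(); R=Ro.from_euler('xyz',s["tcp_rot"]); T=Ro.from_euler('xyz',[np.pi,0,np.radians(yaw)])
    d=R.inv().apply(np.array([x,y,z])-s["tool_pos"])/1000; r=(R.inv()*T).as_rotvec()/(np.pi/2)
    print("t",np.round(s["time_s"],2),"pos",np.round(s["tool_pos"],1),"rpy",np.round(np.degrees(s["tcp_rot"]),2),"F",np.round(s["force"],1),"w",np.round(s["width"],1)); print("rel",np.round(d,4),np.round(r,4))
E
python3 -c "
from h import *
rel(320,260,231,105);rel(430,0,231,55);rel(546,-260,231,9.3)"
```

```text
t 0.7 pos [210.  508.4 231.4] rpy [179.99   0.   157.55] F [0.2 0.4 1.2] w 85.4
rel [-0.1965 -0.1876  0.0004] [ 1.000e-04 -1.000e-04  5.839e-01]
t 0.7 pos [210.  508.4 231.4] rpy [179.99   0.   157.55] F [0.2 0.4 1.2] w 85.4
rel [-3.974e-01 -3.859e-01  3.000e-04] [ 1.0000e-04 -1.0000e-04  1.1395e+00]
t 0.7 pos [210.  508.4 231.4] rpy [179.99   0.   157.55] F [0.2 0.4 1.2] w 85.4
rel [-6.039e-01 -5.819e-01  3.000e-04] [ 1.0000e-04 -2.0000e-04  1.6472e+00]
```

```bash
python3 -m crank '-0.197 -0.188 0 0 0 0.584; -0.197 -0.188 0 0 0 0.584; -0.197 -0.188 0 0 0 0.584; -0.197 -0.188 0 0 0 0.584; -0.197 -0.188 0 0 0 0.584; -0.197 -0.188 0 0 0 0.584; -0.197 -0.188 0 0 0 0.584; -0.197 -0.188 0 0 0 0.584' 0
python3 -c "
from h import *
rel(430,0,200,55)"
```

```text
time_s: 1.37
tool_pos: [321.8, 255.8, 231.7]
tcp_rot: [3.14, 0.002, 1.821]
force: [-0.2, -0.5, -0.1]
width: 85.3
gripper_force: 0.0
t 1.37 pos [321.8 255.8 231.7] rpy [1.7991e+02 1.0000e-01 1.0436e+02] F [-0.2 -0.5 -0.1] w 85.3
rel [-0.2746  0.0413  0.0323] [0.0014 0.0006 0.5485]
```

```bash
python3 -m crank '-0.275 0.041 0.02 0 0 0.549; -0.275 0.041 0.02 0 0 0.549; -0.275 0.041 0.02 0 0 0.549; -0.275 0.041 0.02 0 0 0.549; -0.275 0.041 0.02 0 0 0.549; -0.275 0.041 0.02 0 0 0.549; -0.275 0.041 0.02 0 0 0.549; -0.275 0.041 0.02 0 0 0.549'
python3 -c "
from h import *
rel(546,-260,200,9.3)"
```

```text
time_s: 2.03
tool_pos: [432.2, -0.3, 210.6]
tcp_rot: [3.141, 0.002, 0.96]
force: [-0.3, 0.4, -0.3]
width: 85.2
gripper_force: 0.0
t 2.03 pos [ 4.322e+02 -3.000e-01  2.106e+02] rpy [1.7995e+02 1.3000e-01 5.5000e+01] F [-0.3  0.4 -0.3] w 85.2
rel [-0.1475  0.2422  0.0111] [0.0011 0.0011 0.5078]
```

```bash
python3 -m crank '-0.148 0.242 0.01 0 0 0.508; -0.148 0.242 0.01 0 0 0.508; -0.148 0.242 0.01 0 0 0.508; -0.148 0.242 0.01 0 0 0.508; -0.148 0.242 0.01 0 0 0.508; -0.148 0.242 0.01 0 0 0.508; -0.148 0.242 0.01 0 0 0.508; -0.148 0.242 0.01 0 0 0.508'
python3 - <<'E'
from h import *
im,d=read_camera("wrist"); save("w1",im)
P,_,_=cloud("wrist",d)
q=P[(abs(P[:,0]-548)<60)&(abs(P[:,1]+262)<40)&(P[:,2]>8)&(P[:,2]<70)]
for s in (q[(q[:,2]<35)],q[q[:,2]>55]):
    if len(s): r=cv2.minAreaRect(s[:,:2].astype(np.float32)); print(len(s),np.round(r[0],1),np.round(r[1],1),round(r[2],1),s[:,2].max())
rel(546,-260,43,9.3)
E
```

```text
time_s: 2.7
tool_pos: [548.1, -259.6, 199.0]
tcp_rot: [3.141, 0.002, 0.167]
force: [0.3, 0.7, -0.8]
width: 85.6
gripper_force: 0.0
539 [ 545.8 -256.4] [64.7 15.9] 8.7 34.485018633160145
1027 [ 546.1 -256.7] [34.  15.7] 9.7 65.21335275185861
t 2.75 pos [ 547.4 -256.7  199.5] rpy [-1.7991e+02  1.1000e-01  9.7300e+00] F [ 0.8 -0.1  0.5] w 85.5
rel [-0.0016  0.0033  0.1565] [-0.001   0.0012  0.0048]
```

View pics/w1.png

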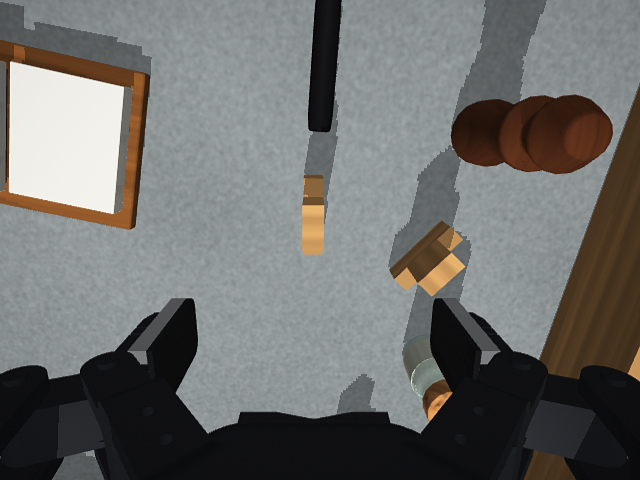

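The picture shows the packer at (313,225), between the open fingers, with the spatula handle clear at (320,130). I descend onto it.

```bash
python3 -m crank '-0.002 0 0.04 0 0 0; -0.002 0 0.08 0 0 0; -0.002 0 0.12 0 0 0; -0.002 0 0.145 0 0 0; -0.002 0 0.16 0 0 0; -0.002 0 0.168 0 0 0; -0.002 0 0.168 0 0 0; -0.002 0 0.168 0 0 0'
python3 - <<'E'
from h import *
rel(546,-258,30,9.3)
E
```

```text
time_s: 3.42
tool_pos: [545.6, -254.2, 34.4]
tcp_rot: [3.141, -0.001, 0.174]
force: [0.9, 0.4, 0.7]
width: 85.7
gripper_force: 0.0
t 3.42 pos [ 545.6 -254.2   34.4] rpy [ 1.7997e+02 -7.0000e-02  9.9400e+00] F [0.9 0.4 0.7] w 85.7
rel [-0.0003  0.0038  0.0044] [ 0.0003 -0.0008  0.0072]
```

```bash
python3 -m crank '0 0.003 0.002 0 0 -0.004; 0 0.003 0.002 0 0 -0.004;0 0.003 0.002 0 0 -0.004; 0 0.003 0.002 0 0 -0.004'
python3 -m crank '0 0 0 0 0 0;0 0 0 0 0 0;0 0 0 0 0 0;0 0 0 0 0 0;0 0 0 0 0 0;0 0 0 0 0 0;0 0 0 0 0 0;0 0 0 0 0 0' 1
```

```text
time_s: 3.75
tool_pos: [546.2, -258.3, 32.5]
tcp_rot: [3.14, -0.002, 0.178]
force: [0.4, 0.7, -0.4]
width: 85.4
gripper_force: 0.0
time_s: 4.42
tool_pos: [545.6, -257.9, 31.3]
tcp_rot: [3.142, -0.0, 0.178]
force: [0.6, -0.5, 0.3]
width: 14.9
gripper_force: 58.8
```

```bash
python3 -m crank '0 0 -0.04 0 0 0;0 0 -0.08 0 0 0;0 0 -0.12 0 0 0;0 0 -0.14 0 0 0;0 0 -0.14 0 0 0'
python3 - <<'E'
from h import *
rel(500,100,190,-2.9)
E
```

```text
time_s: 4.83
tool_pos: [548.5, -259.5, 179.3]
tcp_rot: [3.133, -0.01, 0.179]
force: [0.3, -0.3, -0.0]
width: 15.4
gripper_force: 58.7
t 4.83 pos [ 548.5 -259.5  179.3] rpy [179.49  -0.6   10.23] F [ 0.3 -0.3 -0. ] w 15.4
rel [ 0.0162 -0.3623 -0.0138] [ 0.0049 -0.0073  0.1458]
```

```bash
python3 -m crank '0.016 -0.180 -0.01 0 0 0.146;0.016 -0.180 -0.01 0 0 0.146;0.016 -0.180 -0.01 0 0 0.146;0.016 -0.180 -0.01 0 0 0.146;0.016 -0.362 -0.01 0 0 0.146;0.016 -0.362 -0.01 0 0 0.146;0.016 -0.362 -0.01 0 0 0.146;0.016 -0.362 -0.01 0 0 0.146'
python3 -m crank '0.016 0 0 0 0 0;0.016 0 0 0 0 0;0.016 0 0 0 0 0'
python3 - <<'E'
from h import *
rel(500,100,190,-2.9)
E
```

```text
time_s: 5.5
tool_pos: [500.8, 73.9, 180.0]
tcp_rot: [-3.142, 0.002, -0.051]
force: [0.4, -0.1, 0.2]
width: 15.1
gripper_force: 58.8
time_s: 5.75
tool_pos: [517.6, 71.5, 180.0]
tcp_rot: [3.141, 0.002, -0.05]
force: [-0.6, -0.6, -0.3]
width: 15.1
gripper_force: 58.9
t 5.75 pos [517.6  71.5 180. ] rpy [ 1.7996e+02  1.3000e-01 -2.8600e+00] F [-0.6 -0.6 -0.3] w 15.1
rel [-0.019  -0.0276 -0.01  ] [0.0005 0.0015 0.0004]
```

```bash
cat > look.py <<'E'
from h import *
import sys
im,d=read_camera("wrist"); save(sys.argv[1],im)
P,_,_=cloud("wrist",d); b=np.array([.0506,.9987])
def strip(y0,y1,lo,hi):
    return P[(abs(P[:,0]-578)<75)&(P[:,1]>y0)&(P[:,1]<y1)&(P[:,2]>lo)&(P[:,2]<hi)]
for n,a in (("mid",(-20,98,32.5,40)),("slim",(104,180,24.5,31.5))):
    s=strip(*a)
    if len(s)>50:
        r=cv2.minAreaRect(s[:,:2].astype(np.float32)); print(n,len(s),np.round(r[0],1),np.round(r[1],1),round(r[2],2),round(float(np.median(s[:,2])),1), np.round(np.percentile(s[:,:2]@b,[.5,99.5]),1))
q=P[(np.linalg.norm(P[:,:2]-state()["tool_pos"][:2],axis=1)<45)&(abs(P[:,2]-state()["tool_pos"][2])<45)]
print("held pts",len(q))
rel(580,100,110,-2.9)
E
python3 look.py w2
```

```text
mid 20323 [577.9  39.4] [100.3  99.7] 87.15 35.4 [ 19.5 118.1]
slim 11364 [583.9 139. ] [58.4 99.9] 87.2 28.4 [139.4 196.9]
held pts 12829
t 5.8 pos [517.5  70.8 180.1] rpy [ 1.7997e+02  1.3000e-01 -2.9400e+00] F [ 0.2  0.1 -0.3] w 15.0
rel [ 0.061  -0.0324  0.07  ] [ 0.0004  0.0015 -0.0005]
```

View pics/w2.png

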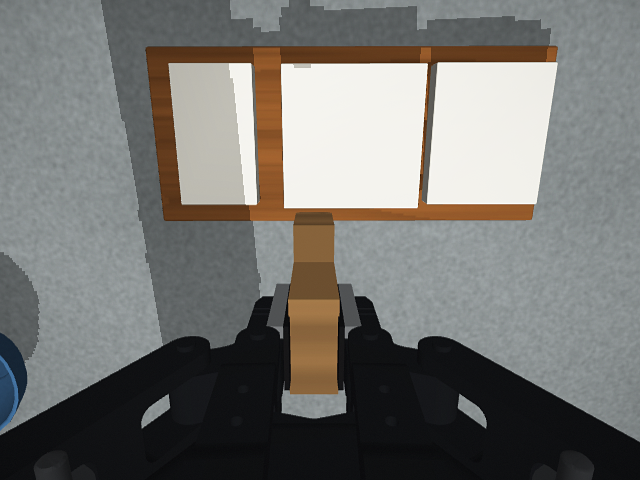

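The picture shows the wide joint at (268,130) left of the middle tile. The packer is held straight, its foot end at (314,220). I measure the held packer's offset from the TCP with the same camera.

Run:
```python
from h import *
im,d=read_camera("wrist"); s=state(); t=s["tool_pos"]
hsv=cv2.cvtColor(im,cv2.COLOR_RGB2HSV); m=(hsv[...,1]>70)&(hsv[...,0]<25)
P,_,_=cloud("wrist",d,m)
q=P[(abs(P[:,0]-t[0])<50)&(abs(P[:,1]-t[1])<30)&(P[:,2]>130)]
print(np.histogram(q[:,2],bins=range(140,230,5)))
for lo,hi in((160,190),(195,225)):
    z=q[(q[:,2]>lo)&(q[:,2]<hi)]; r=cv2.minAreaRect(z[:,:2].astype(np.float32)); print(len(z),np.round(r[0]-t[:2],1),np.round(r[1],1),round(r[2],2),np.median(z[:,2]), np.percentile(z[:,0],[1,99])-t[0])
rel(581,99.7,110,-2.9)
```

```text
(array([   0,   10,   82,   88,   94,  105,  598, 1161,  194,  195,  236,
        253,  287,  350, 4648,    2,    0]), array([140, 145, 150, 155, 160, 165, 170, 175, 180, 185, 190, 195, 200,
       205, 210, 215, 220, 225]))
2347 [22.8 -1.4] [16.8 20.5] 87.0 175.36533220544123 [17.11325444 33.03089735]
5540 [ 1.1 -0.4] [17.9 35.3] 85.0 211.23616318389827 [-15.54672461  18.33737708]
t 5.85 pos [517.6  70.3 180.3] rpy [ 1.7998e+02  1.1000e-01 -3.0000e+00] F [ 0.3  0.6 -0.5] w 15.0
rel [ 0.0619 -0.0327  0.0702] [ 0.0003  0.0012 -0.0011]
```

```bash
python3 -m crank '0.03 -0.016 0.03 0 0 0;0.061 -0.033 0.06 0 0 0;0.061 -0.033 0.09 0 0 0;0.061 -0.033 0.09 0 0 0;0.061 -0.033 0.09 0 0 0;0.061 -0.033 0.09 0 0 0;0.061 -0.033 0.09 0 0 0'
python3 - <<'E'
from h import *
im,d=read_camera("wrist"); save("w3",im); s=state(); t=s["tool_pos"]
P,_,_=cloud("wrist",d); b=np.array([.0506,.9987])
for n,y0,y1,lo,hi in (("mid",-20,98,32.5,40),("slim",104,180,24.5,31.5)):
    q=P[(P[:,0]>600)&(P[:,0]<630)&(P[:,1]>y0)&(P[:,1]<y1)&(P[:,2]>lo)&(P[:,2]<hi)]; print(n,len(q),np.percentile(q[:,:2]@b,[.5,99.5]))
q=P[(P[:,0]>t[0]+18)&(P[:,0]<t[0]+34)&(abs(P[:,1]-t[1])<20)&(P[:,2]>t[2]-12)&(P[:,2]<t[2])]; print(len(q),np.percentile(q[:,:2]@b,[.5,99.5]))
print("tcp b",t[:2]@b)
rel(580,100,43,-2.9)
E
```

```text
time_s: 6.43
tool_pos: [581.9, 100.3, 94.2]
tcp_rot: [-3.141, -0.005, -0.052]
force: [-0.3, -0.9, 0.5]
width: 15.4
gripper_force: 58.9
mid 10331 [ 20.78559001 119.13544404]
slim 5896 [140.53288986 197.82006196]
1657 [121.36207083 137.07357107]
tcp b 129.82473035102814
t 6.48 pos [582.  100.5  94.4] rpy [-179.96   -0.3    -2.98] F [-0.5  0.   0.2] w 15.2
rel [-0.0022  0.0006  0.0514] [-0.0004 -0.0033 -0.0009]
```

View pics/w3.png

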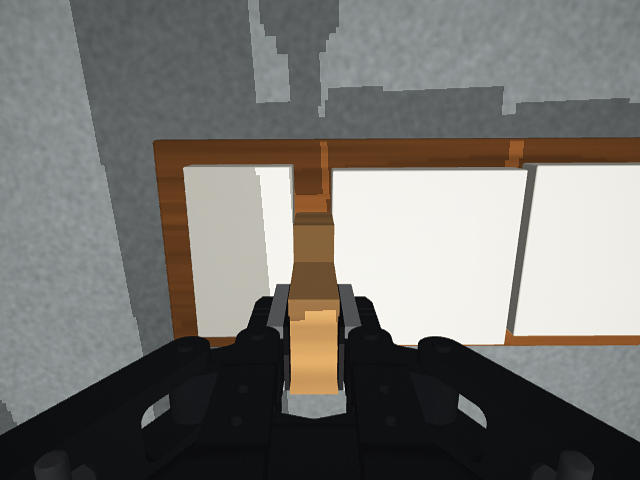

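The picture shows the packer (314,230) lined up over the wide joint (312,190), about 0.6 mm off centre. Lowering it now.

```bash
python3 -m crank '-0.001 -0.0005 0.01 0 0 0;-0.002 -0.0005 0.02 0 0 0;-0.002 -0.0005 0.028 0 0 0;-0.002 -0.0005 0.034 0 0 0;-0.002 -0.0005 0.04 0 0 0;-0.002 -0.0005 0.045 0 0 0;-0.002 -0.0005 0.048 0 0 0;-0.002 -0.0005 0.048 0 0 0'
python3 -m crank '0 0 0 0 0 0;0 0 0 0 0 0;0 0 0.002 0 0 0;0 0 0.002 0 0 0'
python3 -c "
from h import *
rel(580,100,43,-2.9)"
```

```text
time_s: 7.15
tool_pos: [578.8, 101.8, 43.4]
tcp_rot: [-3.142, 0.0, -0.051]
force: [1.0, 0.1, 0.2]
width: 15.1
gripper_force: 59.0
time_s: 7.48
tool_pos: [579.1, 101.8, 43.2]
tcp_rot: [-3.141, -0.001, -0.051]
force: [-3.5, -0.7, 8.1]
width: 15.0
gripper_force: 60.0
t 7.48 pos [579.1 101.8  43.2] rpy [-1.7999e+02 -6.0000e-02 -2.9100e+00] F [-3.5 -0.7  8.1] w 15.0
rel [0.001  0.0018 0.0002] [-0.0001 -0.0006 -0.0002]
```

```bash
python3 -m crank '0 0 -0.001 0 0 0;0 0 -0.001 0 0 0;0 0 -0.001 0 0 0;0 0 -0.001 0 0 0;0 0 -0.001 0 0 0;0 0 -0.001 0 0 0' 0.5
python3 -m crank '0 0 -0.04 0 0 0;0 0 -0.08 0 0 0;0 0 -0.11 0 0 0;-0.05 0 -0.11 0 0 0;-0.08 0 -0.11 0 0 0;-0.08 0 -0.11 0 0 0;-0.08 0 -0.11 0 0 0;-0.08 0 -0.11 0 0 0'
python3 look.py w4
python3 - <<'E'
from h import *
im,d=read_camera("wrist"); P,_,_=cloud("wrist",d); t=np.array([578,101.5]); b=np.array([.0506,.9987]); a=np.array([.9987,-.0506]); c=np.array([577.9,39.4])
for lo,hi in((37,46),(68,80)):
    q=P[(abs((P[:,:2]-c)@b-60)<14)&(abs((P[:,:2]-c)@a)<50)&(P[:,2]>lo)&(P[:,2]<hi)]
    if len(q)<9: continue
    r=cv2.minAreaRect(q[:,:2].astype(np.float32)); print(len(q),r,np.median(q[:,2]),(np.array(r[0])-c)@a,(np.array(r[0])-c)@b)
E
```

```text
time_s: 7.98
tool_pos: [578.6, 101.7, 41.8]
tcp_rot: [3.142, 0.001, -0.051]
force: [0.8, 0.2, 0.3]
width: 42.8
gripper_force: 0.0
time_s: 8.65
tool_pos: [499.2, 105.8, 152.5]
tcp_rot: [-3.141, -0.001, -0.051]
force: [-0.6, -0.4, -0.3]
width: 42.5
gripper_force: 0.0
mid 26677 [579.   44.7] [109.7 100. ] 87.24 35.4 [ 20.3 125.2]
slim 14569 [584.9 139.8] [ 58.3 100. ] 87.26 28.5 [140.3 197.6]
held pts 6259
t 8.7 pos [499.9 105.8 152.6] rpy [-1.7999e+02 -1.0000e-01 -2.9300e+00] F [0.8 0.4 0.3] w 42.9
rel [0.0803 0.0017 0.0428] [-0.0001 -0.0011 -0.0003]
1000 ((586.9876098632812, 96.72566986083984), (23.6651554107666, 78.1622314453125), 86.72200775146484) 38.296991190087 6.175117075500511 57.71097954910279
1992 ((580.3126220703125, 101.0312728881836), (15.893047332763672, 33.79547119140625), 86.93717193603516) 74.24684623705772 -0.7090567465209734 61.673230910186774
```

View pics/w4.png

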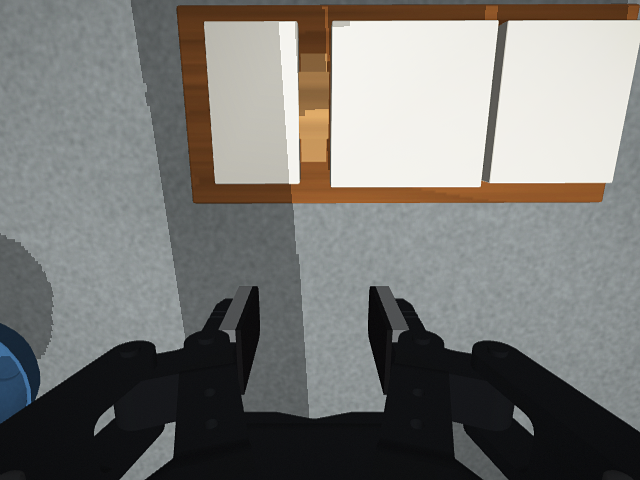

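The picture shows the packer standing in the wide joint at (313,110), let go of. Its tab top is at 74 mm, so it is seated on the oak. I shut the fingers and go over the middle tile.

```bash
python3 -m crank '0.04 0.04 0 0 0 0;0.08 0.08 0 0 0 0;0.08 0.08 0 0 0 0;0.08 0.08 0 0 0 0;0.08 0.08 0.05 0 0 0;0.08 0.08 0.09 0 0 0;0.08 0.08 0.095 0 0 0;0.08 0.08 0.095 0 0 0' 1
python3 -c "
from h import *
rel(577.5,25,28,-2.9)"
```

```text
time_s: 9.42
tool_pos: [571.4, 22.2, 51.9]
tcp_rot: [-3.141, 0.011, -0.051]
force: [-0.9, 0.2, -0.5]
width: 0.1
gripper_force: 0.0
t 9.42 pos [571.4  22.2  51.9] rpy [-179.98    0.63   -2.93] F [-0.9  0.2 -0.5] w 0.1
rel [ 0.0062 -0.0031  0.0239] [-0.0002  0.007  -0.0003]
```

```bash
python3 -m crank '0 0 0.005 0 0 0;0 0 0.01 0 0 0;0 0 0.014 0 0 0;0 0 0.017 0 0 0;0 0 0.019 0 0 0;0 0 0.021 0 0 0;0 0 0.023 0 0 0;0 0 0.023 0 0 0'
python3 -c "
from h import *
rel(577.5,25,28,-2.9)"
```

```text
time_s: 10.08
tool_pos: [575.1, 21.9, 35.1]
tcp_rot: [-3.141, -0.001, -0.051]
force: [-3.1, 1.2, 4.1]
width: -0.0
gripper_force: 1.6
t 10.08 pos [575.1  21.9  35.1] rpy [-1.7999e+02 -6.0000e-02 -2.9200e+00] F [-3.1  1.2  4.1] w -0.0
rel [ 0.0023 -0.0033  0.0071] [-0.0001 -0.0006 -0.0002]
```

```bash
python3 -m crank '0 0 0.001 0 0 0;0 0 0.002 0 0 0;0 0 0.003 0 0 0;0 0 0.004 0 0 0;0 0 0.004 0 0 0;0 0 0.004 0 0 0'
python3 -m crank '0 0 0.001 0 0 0;0 0 0.002 0 0 0;0 0 0.003 0 0 0;0 0 0.004 0 0 0;0 0 0.004 0 0 0;0 0 0.004 0 0 0'
```

```text
time_s: 10.58
tool_pos: [575.2, 21.9, 32.1]
tcp_rot: [-3.142, -0.001, -0.051]
force: [-3.4, -0.1, 8.1]
width: -0.1
gripper_force: 4.0
time_s: 11.08
tool_pos: [575.2, 21.8, 28.6]
tcp_rot: [-3.142, -0.002, -0.051]
force: [-3.7, -0.4, 10.0]
width: 0.1
gripper_force: 5.0
```

```bash
python3 -m crank '0 0 0.001 0 0 0;0 0 0.002 0 0 0;0 0 0.003 0 0 0;0 0 0.004 0 0 0;0 0 0.004 0 0 0;0 0 0.004 0 0 0;0 0 0.004 0 0 0'
```

```text
time_s: 11.67
tool_pos: [575.3, 21.9, 28.0]
tcp_rot: [3.141, -0.002, -0.051]
force: [-9.9, 0.4, 24.1]
width: 0.2
gripper_force: 11.9
```

Run:
```python
from h import *
im,d=read_camera("side"); P,_,_=cloud("side",d); im2,_=read_camera("scene")
save("fin",np.hstack([cv2.resize(im[180:300,260:380],(400,400)),cv2.resize(im2[180:300,280:400],(400,400))]))
c=np.array([577.9,39.4]); b=np.array([.0506,.9987]); a=np.array([.9987,-.0506]); y=(P[:,:2]-c)@b; x=(P[:,:2]-c)@a
q=P[(abs(y-60)<12)&(abs(x)<22)&(P[:,2]>55)&(P[:,2]<85)]; print(len(q),np.percentile(q[:,2],98) if len(q) else '')
for yy in(-100,-35,100):
    q=P[(abs(y-yy)<8)&(abs(x)<45)&(P[:,2]<45)]; print(yy,len(q),np.median(q[:,2]))
print(state()["force"],state()["tool_pos"])
```

```text
34 74.26915466707159
-100 171 27.81537152027492
-35 169 27.509590417174334
100 39 27.671027453104568
[-10.3744797   -0.4778787   23.23337641] [575.28857257  21.8446803   27.94613482]
```

View pics/fin.png

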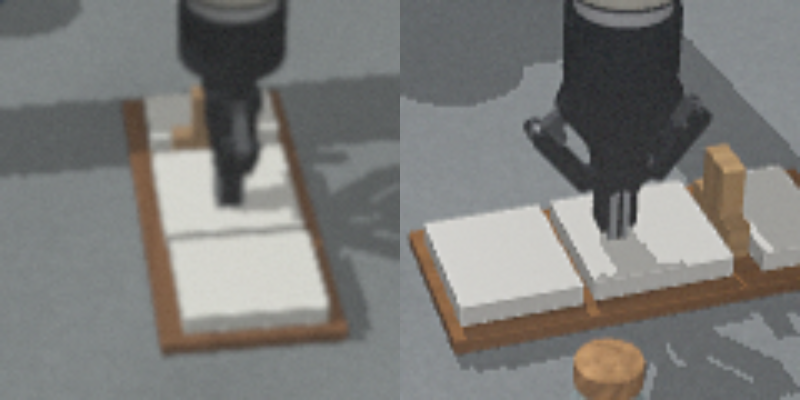

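The picture shows the packer upright in the wide joint (crop 722,200), clear of the gripper. The middle tile is flush at about 27.5 mm and the fingers hold it down with 23 N.

```bash
python3 -c "
from workcell import *
print(close_job())"
```

```text
the job is handed in; nothing more can be done
None
```

I've handed the job in: the packer stands on the oak in the wide joint, let go of, and the shut fingers hold the middle tile flush at about 23 N; `close_job()` gave no verdict, so I don't know how it was judged.

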